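Close a wash cassette and lock its bayonet clamp bar

ROBOT

A 6-joint arm with a two-finger parallel gripper is mounted at the origin on a cart in front of the work surface, level with it; the furniture and walls round the work are solid. World frame = base frame: x ahead of the robot, y to its left, z up, the work surface at z = 0. Lengths are in m, angles in rad, forces in N, time in s.
With the tool pointing down it reaches from about 0.225 to 0.875 m from the base axis. Payload 3.4 kg.
Tool frame: the origin (TCP) lies at the very end of the fingers, on their centre line; the grasp point (between the pads) lies 19 mm behind it; z points along the fingers, x is the direction in which the jaws open and shut, and the axes are right-handed (so a half turn about z gives the same grasp; the last joint's range is limited). The gripper opens to 85 mm and grips with 20 to 120 N. Pads are 22 mm wide; open, the fingers measure 114 mm over their backs; the gripper's body (76 mm by 85 mm) begins 54 mm behind the grasp point. The pads swing forward as they close: fully open they stand 13 mm farther back than shut.
Start: joints at [1.043, 0.276, 1.505, -0, 1.361, -0.121], TCP at [0.228, 0.528, 0.231] pointing down, gripper open.
Joint ranges: [-2.89, 2.89], [-0.75, 2.08], [0.22, 2.7], [-1.18, 4.32], [0.11, 2.71], [-2.7, 2.7]. Speed limits (rad/s): [2.57, 2.57, 3.14, 3.14, 3.14, 3.14].

INTERFACE

Orientations are given as a unit quaternion [w, x, y, z].
In Python, from rig import manip gives the robot as it stands.
- The arm moves only by the tool send_rows, never from a script. Its argument "increments" is a list of rows, each a list of 5 numbers: the opening, from 0 (shut) to 1 (fully open), then the shift along the tool's x, y, z in m, then the turn about the tool's z in rad. A call has 1 to 8 rows; each row shifts and turns the commanded pose from where the row before left it, along the tool's axes as they then stand; what a row does not reach is not made up. A row lasts 1/8 s, in which the tool goes at most 62.5 mm and 10.7 degrees, less where a joint would pass 70% of its speed; a pose out of reach is approached as far as the arm can. A call is refused whole if a number of a shift passes 0.0625 or a number of a turn 0.188, either way. A call with a gripper value outside its range is refused whole. The fingers move at their own pace and stop on an object; "squeeze" is the grip in N (left out, the last holds). Time passes only in rows, so rows that do not move let the fingers close. It gives the time, the measured TCP pose, the force and the opening at its end, in the units of the state.
- manip.get_state(): the state, without advancing time (a new reading comes with each control period).
- manip.get_image(name): name is "side" or "top"; returns the picture (420x560x3 uint8, red, green, blue); there is no depth.
- manip.calibration(name): a dict with "fx", "fy", "cx", "cy" (pixels), "camera_from_world" (4x4, takes a point from world to camera coordinates). Camera axes: x right, y up, looking along -z (the intrinsics and any distortion apply to the point x, -y, -z); pixel columns grow to the right and rows downward; lengths in m; the calibration is good to about 2 mm. A picture is of the moment at which its call begins. calibration takes no time and is no camera call.
- manip.sign_off(): hands the job in, once; it reports no verdict.
The state is a dict: "clock": time; "qpos": joint angles; "qd": joint speeds; "effort": joint torques, N m; "position": TCP position; "ee_rot": TCP orientation; "contact_force": force on the tool from outside, world axes, zero at the start; "moment": the same for the moment, N m; "width": finger opening in m.
Only numpy, scipy, OpenCV 4.12 (cv2) and the standard library are available. Lean on these libraries where they do the work, as an engineer would, in place of code of your own. Each camera call takes 0.05 s, during which the arm holds its last target.

TASK

Get the grey wash cassette ready for the dishwasher: fold its two blue flaps down shut, one after the other. Then press the orange clamp bar fully down into its bayonet socket, and only after that swing it a quarter turn clockwise (seen from above) to its stop, so that it lies across both flaps. Leave the glasses and the mug standing where they are.

Things in the scene. Friction and masses are not known exactly. Their poses are not given: they have to be found in the camera images.
- cassette: grey slatted plastic box fixed to the bench, 170 mm (its x) by 220 mm (its y), rim 85 mm high; origin at the centre of its underside on the bench, z up. A fixed bridge 36 mm wide runs along its x through the middle (y = 0), top 91 mm above the bench. Its y axis points to the left flap, its -x side faces the robot (turned up to 0.3 rad)
- flap_left (a joint): hinge of the blue flap on the cassette's +y side, rad: 0 = shut, flush with the bridge; pi/2 = standing upright; starts open at 1.3 to 1.75. The stiff hinge (about 0.13 N m) stays where it is left. The panel is 160 mm (along cassette x) by 88 mm (hinge to free edge), 6 mm thick, and folds inwards over its hinge line
- flap_right (a joint): the same for the blue flap on the cassette's -y side
- flap_left_hinge (a point): middle of the left flap's hinge line, at cassette (0, +106, 85) mm; the panel's under (inner) face passes through this line, the outer face lies 6 mm beyond it
- flap_right_hinge (a point): middle of the right flap's hinge line, at cassette (0, -106, 85) mm
- flap_left_edge (a point): middle of the left flap's free edge, on its outer face (the face that is up when shut), 88 mm from the hinge line; moves with the flap
- flap_right_edge (a point): middle of the right flap's free edge, on its outer face; moves with the flap
- lock_press (a joint): how far the orange clamp bar is pressed down into its socket, m: 0 = up (start), 0.014 = fully down on the stop. A seal holds the bar at any height (about 8 N to push it down); it does not spring back
- lock_turn (a joint): turn of the clamp bar about its upright axis, rad, growing clockwise seen from above: 0 = lying along the bridge (start), pi/2 = across both flaps, on the stop. Bayonet lugs block turning until the bar is at least 11 mm down. Friction about 0.15 N m; it stays where it is left
- lock_hub (a point): top centre of the bar's round hub (42 mm across), on the turning axis, above the cassette's centre: 133 mm above the bench when up, 119 mm when fully down. The bar is 132 mm long, 26 mm wide, its flat top 9 mm below the hub top and its underside 23 mm below the hub top; when fully down it clears the shut flaps by 2 to 5 mm
- post_near (a point): top centre of the upright round push post (22 mm across, 25 mm high above the bar, top 16 mm above the hub top) near the robot's end of the bar, 54 mm from the turning axis; at cassette -x at the start, at cassette +y when locked; moves with the bar
- post_far (a point): the like post at the far end of the bar, at cassette +x at the start, at cassette -y when locked
- mug: white mug 92x127x107 mm standing on the bench to the right of the cassette; bystander; origin at its underside
- drain_glass_1: clear tumbler 76 mm wide, 115 mm high, on the bench to the right; bystander; origin at its underside
- drain_glass_2: clear tumbler 68 mm wide, 90 mm high, on the bench to the right; bystander; origin at its underside
- drain_glass_3: clear tumbler 70 mm wide, 120 mm high, on the bench to the right; bystander; origin at its underside

How it is judged:
By the outcome, as a careful person would: the job done as asked, in the order asked, and still so for the second after the job is handed in, with the robot touching nothing.
It also fails if it takes over 58 s, if anything falls off the work surface, if the arm or the gripper's body presses on something with over 40 N, if the wrist force passes 120 N, or if a joint passes its speed limit or range.

## Working session

There is one attempt and no reset: what is moved stays moved. The work goes in short steps, Python scripts to look and compute and a tool call to move; the robot and the scene stay as the last step left them, time stands still between calls to the robot, and variables do not carry over. Pictures are saved under pics/ and viewed, and the job is handed in when it is done.

Besides the shell and the picture viewer there is one more tool, called after "Emit:" as name([rows], argument=value, ...), one row to a line, values as JSON. send_rows: Moves the arm, as the interface text tells. Its arguments: {"type":"object","properties":{"increments":{"type":"array","items":{"type":"array","items":{"type":"number"}}},"squeeze":{"type":"number"}},"required":["increments"]}

```bash
ls; mkdir -p pics; python3 - <<'E'
from rig import manip
import cv2
for n in("side","top"):
    cv2.imwrite(f"pics/{n}0.png",manip.get_image(n)[:,:,::-1])
    c=manip.calibration(n);print(c)
print(manip.get_state())
E
```

```text
pics
{'fx': 399.9899481717695, 'fy': 399.9899481717695, 'cx': 281.6017718234701, 'cy': 203.45067572073896, 'camera_from_world': array([[ 0.82401408, -0.56645375,  0.01144334, -0.39709323],
       [ 0.41957237,  0.62367119,  0.6595402 , -0.28561312],
       [-0.3807359 , -0.5386691 ,  0.75158218, -0.79746033],
       [ 0.        ,  0.        ,  0.        ,  1.        ]])}
{'fx': 387.28838249729836, 'fy': 387.28838249729836, 'cx': 283.39073752637006, 'cy': 211.42798319127652, 'camera_from_world': array([[ 0.02648281, -0.99962867, -0.00641662,  0.00116211],
       [ 0.99749329,  0.02600381,  0.06580988, -0.51073624],
       [-0.06561859, -0.00814337,  0.99781155, -1.10514487],
       [ 0.        ,  0.        ,  0.        ,  1.        ]])}
{'clock': 0.1, 'qpos': array([ 1.04303651e+00,  2.76551700e-01,  1.50599001e+00, -1.89358520e-06,
        1.36070798e+00, -1.21010046e-01]), 'qd': array([-0.00199763, -0.00162245, -0.00146871, -0.00051148,  0.00178545,
       -0.00133137]), 'effort': array([ 2.56880405e-03, -4.17699409e+01, -2.46406049e+01, -3.91810481e-04,
        5.96006488e-03,  1.47875210e-05]), 'position': array([0.22726118, 0.52767905, 0.23052142]), 'ee_rot': array([ 3.69400292e-04,  8.35351737e-01,  5.49715189e-01, -7.41610913e-04]), 'contact_force': array([-0.03978187,  0.07950489, -0.44984828]), 'moment': array([ 0.00772651,  0.01563461, -0.02641944]), 'width': 0.08541053741957681}
```

View pics/side0.png

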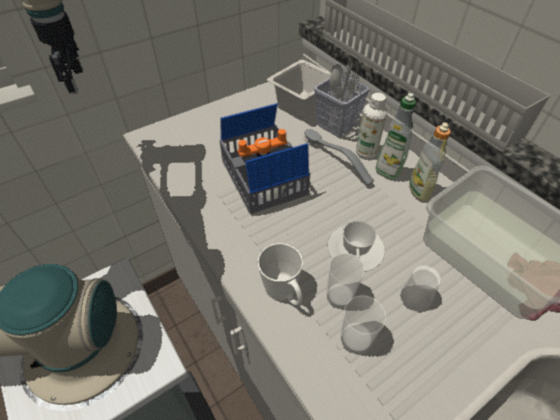

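View pics/top0.png

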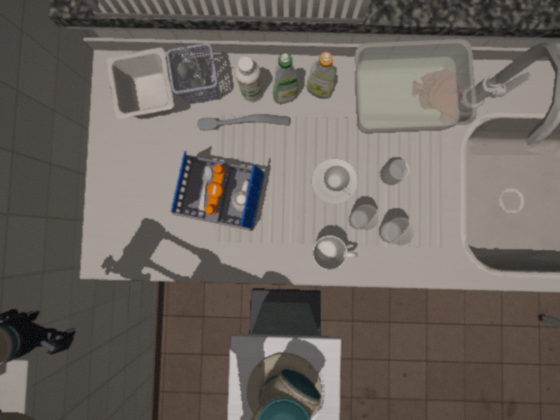

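The images show the cassette at around (218,190) in the top view, with both flaps standing and the orange bar along the bridge. Next I'll zoom in.

```bash
python3 - <<'E'
import cv2
a=cv2.imread("pics/top0.png")[140:240,160:280]; cv2.imwrite("pics/topz.png",cv2.resize(a,None,fx=6,fy=6,interpolation=cv2.INTER_CUBIC))
a=cv2.imread("pics/side0.png")[95:215,205:325]; cv2.imwrite("pics/sidez.png",cv2.resize(a,None,fx=5,fy=5,interpolation=cv2.INTER_CUBIC))
E
```

```text
(no output)
```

View pics/topz.png

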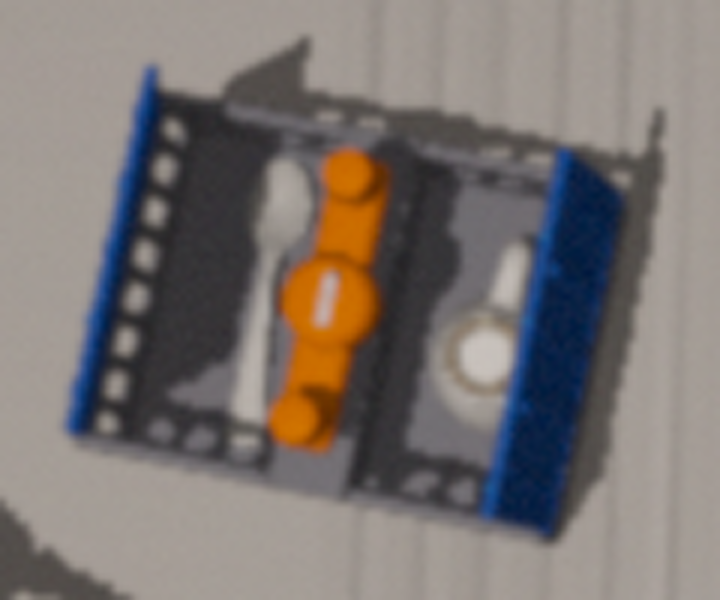

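View pics/sidez.png

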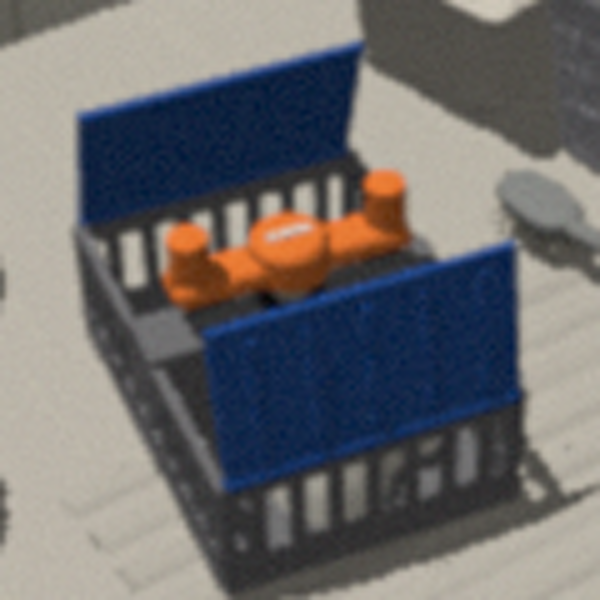

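```bash
cat > h.py <<'E'
import numpy as np
from rig import manip
from scipy.optimize import least_squares
C={n:manip.calibration(n) for n in("side","top")}
def proj(n,p):
    c=C[n];q=c["camera_from_world"]@np.append(p,1)
    return np.array([c["cx"]+c["fx"]*q[0]/-q[2], c["cy"]+c["fy"]*q[1]/q[2]])
def w(c,p):
    x,y,t=c[:3];p=np.array(p,float)
    return np.array([x+np.cos(t)*p[0]-np.sin(t)*p[1],y+np.sin(t)*p[0]+np.cos(t)*p[1],p[2]])
def flap(side,a,x,r,o):  # cassette coords
    s=1 if side=='L' else -1
    return [x,s*(.106-r*np.cos(a)+o*np.sin(a)),.085+r*np.sin(a)+o*np.cos(a)]
E
python3 - <<'E'
from h import *
zt=lambda u,v:((u+.5)/6-.5+160,(v+.5)/6-.5+140)
zs=lambda u,v:((u+.5)/5-.5+205,(v+.5)/5-.5+95)
obs=[('top',zt(328,300),lambda q:[0,0,.133]),('top',zt(298,415),lambda q:[-.054,0,.149]),('top',zt(350,173),lambda q:[.054,0,.149]),
('side',zs(289,236),lambda q:[0,0,.133]),('side',zs(186,237),lambda q:[-.054,0,.149]),('side',zs(384,183),lambda q:[.054,0,.149]),
('side',zs(80,114),lambda q:flap('L',q[3],-.08,.088,.003)),('side',zs(361,45),lambda q:flap('L',q[3],.08,.088,.003)),
('side',zs(206,330),lambda q:flap('R',q[4],-.08,.088,.003)),('side',zs(515,244),lambda q:flap('R',q[4],.08,.088,.003)),
('side',zs(226,488),lambda q:flap('R',q[4],-.08,0,.006)),('side',zs(520,399),lambda q:flap('R',q[4],.08,0,.006)),
('top',zt(150,68),lambda q:flap('L',q[3],.08,.088,.003)),('top',zt(72,432),lambda q:flap('L',q[3],-.08,.088,.003)),
('top',zt(565,150),lambda q:flap('R',q[4],.08,.088,.003)),('top',zt(488,515),lambda q:flap('R',q[4],-.08,.088,.003))]
f=lambda q:np.concatenate([proj(n,w(q,g(q)))-uv for n,uv,g in obs])
r=least_squares(f,[.55,.17,-.2,1.5,1.5],loss='soft_l1')
print(r.x);print(f(r.x).reshape(-1,2).round(1))
for nm,p in dict(hub=[0,0,.133],pn=[-.054,0,.149],pf=[.054,0,.149],eL=flap('L',r.x[3],0,.088,.006),eR=flap('R',r.x[4],0,.088,.006)).items(): print(nm,w(r.x,p).round(4),np.round(p,4))
E
```

```text
[ 0.55537171  0.19554978 -0.17603764  1.30816103  1.37825472]
[[-0.  -0. ]
 [-0.7  0.6]
 [-0.4 -0. ]
 [-0.  -0.3]
 [ 0.2  0.2]
 [ 0.5 -0.1]
 [-0.8  0.6]
 [ 0.6 -0.3]
 [-0.8  0.9]
 [ 0.3 -0.3]
 [ 0.2  0.9]
 [ 0.8 -0.2]
 [ 0.4 -0.8]
 [-0.5  0.4]
 [ 0.1 -0.6]
 [-0.3  0.9]]
hub [0.5554 0.1955 0.133 ] [0.    0.    0.133]
pn [0.5022 0.205  0.149 ] [-0.054  0.     0.149]
pf [0.6085 0.1861 0.149 ] [0.054 0.    0.149]
eL [0.5709 0.2831 0.1715] [0.     0.0889 0.1715]
eR [0.5387 0.102  0.1725] [ 0.     -0.095   0.1725]
```

```bash
cat >> h.py <<'E'
Q=np.array([0.55537,0.19555,-0.17604])
from scipy.spatial.transform import Rotation as R
def st():
    s=manip.get_state();p=s["position"];d=p[:2]-Q[:2];t=Q[2]
    q=s["ee_rot"];m=R.from_quat([q[1],q[2],q[3],q[0]]).as_matrix()
    print("t",round(s["clock"],2),"cass",np.round([d[0]*np.cos(t)+d[1]*np.sin(t),-d[0]*np.sin(t)+d[1]*np.cos(t),p[2]],4),"hdg-yaw",round(np.arctan2(m[1,0],m[0,0])-t,3),"F",s["contact_force"].round(1),"w",round(s["width"],4),"q6",s["qpos"][5].round(2))
E
python3 -c "from h import *;st()"
```

```text
t 0.1 cass [-0.3812  0.2695  0.2305] hdg-yaw 1.34 F [-0.   0.1 -0.4] w 0.0854 q6 -0.12
```

Emit:
send_rows([
  [0,0,0,0,-0.115],
  [0,0,0,0,-0.115],
  [0,0,0,0,0],
  [0,0,0,0,0],
], squeeze=40)

```text
clock: 0.6
position: [0.2274, 0.528, 0.2311]
ee_rot: [0.0, 0.767, 0.641, -0.0]
contact_force: [-1.0, -0.4, 0.6]
width: 0.012
```

```bash
python3 -c "from h import *;st()"
```

```text
t 0.6 cass [-0.3811  0.2698  0.2311] hdg-yaw 1.568 F [-1.  -0.4  0.6] w 0.012 q6 -0.35
```

Emit:
send_rows([
  [0,-0.014,0.0475,0,0],
  [0,-0.014,0.0475,0,0],
  [0,-0.014,0.0475,0,0],
  [0,-0.014,0.0475,0,0],
  [0,-0.014,0.0475,0,0],
  [0,-0.014,0.0475,0,0],
  [0,-0.014,0.0475,0,0],
  [0,-0.014,0.0475,0,0],
])

```text
clock: 1.6
position: [0.5833, 0.3502, 0.2312]
ee_rot: [-0.0, 0.767, 0.641, 0.0]
contact_force: [-0.6, 0.2, 0.7]
width: 0.0
```

Emit:
send_rows([
  [0,0,0,0.03,0],
  [0,0,0,0.03,0],
  [0,0,0,0.025,0],
  [0,0,0,0,0],
])

```text
clock: 2.1
position: [0.5804, 0.3502, 0.1438]
ee_rot: [-0.001, 0.767, 0.642, -0.003]
contact_force: [-0.7, -0.5, 0.7]
width: 0.0
```

```bash
python3 -c "from h import *;st()"
```

```text
t 2.1 cass [-0.0024  0.1567  0.1438] hdg-yaw 1.569 F [-0.7 -0.5  0.7] w 0.0 q6 -0.95
```

Emit:
send_rows([
  [0,-0.02,0,0,0],
  [0,-0.02,0,0,0],
  [0,-0.02,0,0,0],
  [0,-0.02,0,0,0],
  [0,-0.01,0,0.0125,0],
  [0,-0.01,0,0.0125,0],
  [0,0,0,0,0],
])

```text
clock: 2.98
position: [0.563, 0.2513, 0.1193]
ee_rot: [-0.001, 0.767, 0.642, -0.002]
contact_force: [-0.8, 0.5, -0.1]
width: -0.0
```

```bash
python3 -c "from h import *;st()
import cv2;cv2.imwrite('pics/s1.png',cv2.resize(manip.get_image('side')[60:235,170:350,::-1],None,fx=3,fy=3))"
```

```text
t 2.98 cass [-0.0023  0.0563  0.1193] hdg-yaw 1.569 F [-0.8  0.5 -0.1] w -0.0 q6 -1.09
```

View pics/s1.png

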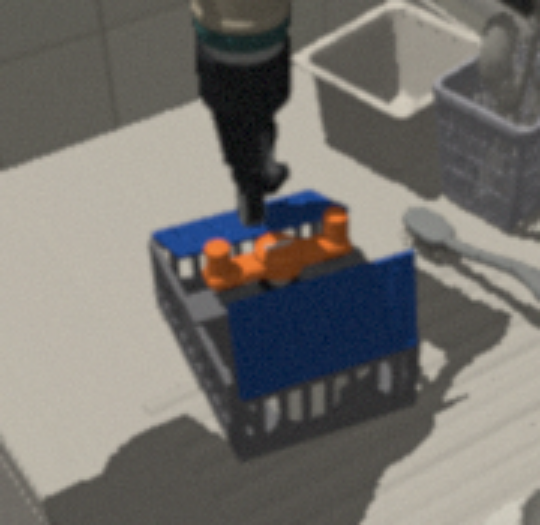

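The left flap is about half folded, with the fingertip at (252,220) resting on its outer face. I'll press it shut.

Emit:
send_rows([
  [0,-0.004,0,0.01,0],
  [0,0,0,0.008,0],
  [0,0,0,0.006,0],
  [0,0,0,0.004,0],
  [0,0,0,0.002,0],
  [0,0,0,0,0],
  [0,0,0,0,0],
])

```text
clock: 3.9
position: [0.5636, 0.2489, 0.0912]
ee_rot: [-0.0, 0.767, 0.642, 0.0]
contact_force: [0.6, 0.1, 0.1]
width: 0.0001
```

```bash
python3 -c "from h import *;st()"
```

```text
t 3.9 cass [-0.0012  0.054   0.0912] hdg-yaw 1.57 F [0.6 0.1 0.1] w 0.0001 q6 -1.09
```

Emit:
send_rows([
  [0,0,0,0.002,0],
  [0,0,0,0.002,0],
  [0,0,0,0,0],
  [0,0,0,0,0],
])

```text
clock: 4.4
position: [0.5638, 0.2489, 0.0908]
ee_rot: [0.0, 0.767, 0.642, 0.001]
contact_force: [-4.7, -1.1, 17.5]
width: 0.0003
```

```bash
python3 -c "from h import *;st()"
```

```text
t 4.4 cass [-0.001   0.054   0.0908] hdg-yaw 1.57 F [-4.7 -1.1 17.5] w 0.0003 q6 -1.09
```

Emit:
send_rows([
  [0,0,0,-0.05,0],
  [0,0,0,-0.05,0],
  [0,0,0,-0.05,0],
  [0,-0.053,0,0,0],
  [0,-0.053,0,0,0],
  [0,-0.053,0,0,0],
  [0,-0.053,0,0,0],
  [0,0,0,0,0],
])

```text
clock: 5.4
position: [0.5257, 0.0369, 0.2374]
ee_rot: [0.0, 0.768, 0.64, -0.0]
contact_force: [0.5, 1.0, -0.2]
width: -0.0002
```

```bash
python3 -c "from h import *;st()"
```

```text
t 5.4 cass [-0.0014 -0.1614  0.2374] hdg-yaw 1.565 F [ 0.5  1.  -0.2] w -0.0002 q6 -1.45
```

Emit:
send_rows([
  [0,0,0,0.046,0],
  [0,0,0,0.046,0],
  [0,0,0,0,0],
  [0,0.0215,0,0,0],
  [0,0.0215,0,0,0],
  [0,0.0215,0,0,0],
  [0,0.0215,0,0,0],
  [0,0,0,0,0],
])

```text
clock: 6.4
position: [0.5429, 0.1264, 0.1473]
ee_rot: [0.001, 0.766, 0.643, 0.002]
contact_force: [0.4, 0.0, 0.3]
width: -0.0
```

```bash
python3 -c "from h import *;st()"
```

```text
t 6.4 cass [-0.0002 -0.0703  0.1473] hdg-yaw 1.573 F [0.4 0.  0.3] w -0.0 q6 -1.29
```

Emit:
send_rows([
  [0,0.007,0,0.0125,0],
  [0,0.006,0,0.0125,0],
  [0,0.003,0,0.01,0],
  [0,0,0,0.008,0],
  [0,0,0,0.007,0],
  [0,0,0,0.004,0],
  [0,0,0,0,0],
  [0,0,0,0,0],
])

```text
clock: 7.4
position: [0.544, 0.14, 0.0911]
ee_rot: [-0.0, 0.767, 0.642, -0.0]
contact_force: [-0.6, 0.1, 0.8]
width: -0.0002
```

```bash
python3 -c "from h import *;st()
import cv2;cv2.imwrite('pics/s2.png',cv2.resize(manip.get_image('side')[60:235,170:350,::-1],None,fx=3,fy=3))"
```

```text
t 7.4 cass [-0.0015 -0.0567  0.0911] hdg-yaw 1.57 F [-0.6  0.1  0.8] w -0.0002 q6 -1.27
```

View pics/s2.png

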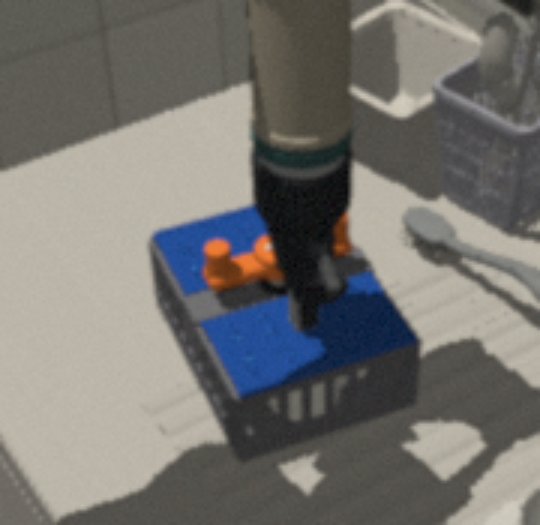

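Both flaps look shut, with the fingertip at (303,325). I'll press the right one firmly, then lift and centre over the hub.

Emit:
send_rows([
  [0,0,0,0.002,0],
  [0,0,0,0.001,0],
  [0,0,0,0,0],
  [0,0,0,0,0],
])

```text
clock: 7.95
position: [0.5441, 0.1401, 0.0909]
ee_rot: [0.0, 0.767, 0.642, 0.0]
contact_force: [-3.3, -2.1, 16.6]
width: -0.0001
```

Emit:
send_rows([
  [0,0,0,-0.04,0],
  [0,0,0,-0.04,0],
  [0,0.028,0,0,0],
  [0,0.028,0.0015,0,0],
  [0,0,0,0,0],
  [0,0,0,0,0],
])

```text
clock: 8.7
position: [0.5551, 0.1946, 0.1679]
ee_rot: [0.0, 0.767, 0.642, -0.001]
contact_force: [-0.8, -0.0, -0.1]
width: -0.0
```

```bash
python3 -c "from h import *;st()"
```

```text
t 8.7 cass [-1.000e-04 -1.000e-03  1.679e-01] hdg-yaw 1.57 F [-0.8 -0.  -0.1] w -0.0 q6 -1.17
```

Emit:
send_rows([
  [0,0,0,0.016,0],
  [0,0,0,0.014,0],
  [0,0,0,0.006,0],
  [0,0,0,0.004,0],
  [0,0,0,0.004,0],
  [0,0,0,0.004,0],
  [0,0,0,0.002,0],
  [0,0,0,0,0],
])

```text
clock: 9.7
position: [0.5543, 0.1944, 0.119]
ee_rot: [-0.0, 0.767, 0.642, -0.001]
contact_force: [-3.9, -2.1, 7.6]
width: -0.0002
```

Emit:
send_rows([
  [0,0,0,0.001,0],
  [0,0,0,0.001,0],
  [0,0,0,0,0],
  [0,0,0,0,0],
])

```text
clock: 10.2
position: [0.5544, 0.1944, 0.1188]
ee_rot: [0.0, 0.767, 0.642, -0.001]
contact_force: [-6.1, -1.9, 17.4]
width: 0.0001
```

Emit:
send_rows([
  [0,0,0,-0.026,0],
  [0,0,0,-0.026,0],
  [0,-0.02,-0.027,0,0],
  [0,-0.02,-0.027,0,0],
  [0,0,0,0,0],
  [0,0,0,0,0],
])

```text
clock: 10.95
position: [0.4963, 0.1655, 0.1684]
ee_rot: [0.0, 0.767, 0.642, 0.001]
contact_force: [0.8, 0.6, 0.3]
width: -0.0001
```

```bash
python3 -c "from h import *;st()
import cv2;cv2.imwrite('pics/s3.png',cv2.resize(manip.get_image('side')[60:235,170:350,::-1],None,fx=3,fy=3))"
```

```text
t 10.95 cass [-0.0529 -0.04    0.1684] hdg-yaw 1.57 F [0.8 0.6 0.3] w -0.0001 q6 -1.21
```

View pics/s3.png

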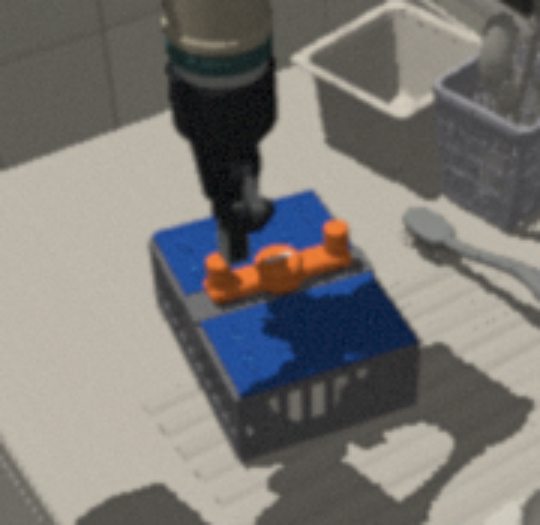

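Emit:
send_rows([
  [0,0,0,0.03,0],
  [0,0,0,0.022,0],
  [0,0,0,0,0],
  [0,0.006,-0.001,0,0],
  [0,0.005,0,0,0],
  [0,0,0,0,0],
  [0,0,0,0,0],
])

```text
clock: 11.88
position: [0.4965, 0.1765, 0.1167]
ee_rot: [0.0, 0.767, 0.642, 0.0]
contact_force: [-0.3, 0.0, 0.2]
width: 0.0001
```

```bash
python3 -c "from h import *;st()"
```

```text
t 11.88 cass [-0.0546 -0.0291  0.1167] hdg-yaw 1.57 F [-0.3  0.   0.2] w 0.0001 q6 -1.18
```

Emit:
send_rows([
  [0,0.0084,-0.0037,0,0.15],
  [0,0.0084,-0.0037,0,0.15],
  [0,0.0084,-0.0037,0,0.15],
  [0,0.0084,-0.0037,0,0.15],
])

```text
clock: 12.38
position: [0.4946, 0.2117, 0.1164]
ee_rot: [0.0, 0.923, 0.384, -0.001]
contact_force: [-2.9, -1.7, 2.4]
width: -0.0
```

```bash
python3 -c "from h import *;st()
import cv2;cv2.imwrite('pics/s4.png',cv2.resize(manip.get_image('side')[60:235,170:350,::-1],None,fx=3,fy=3))"
```

```text
t 12.38 cass [-0.0627  0.0052  0.1164] hdg-yaw 0.965 F [-2.9 -1.7  2.4] w -0.0 q6 -0.51
```

View pics/s4.png

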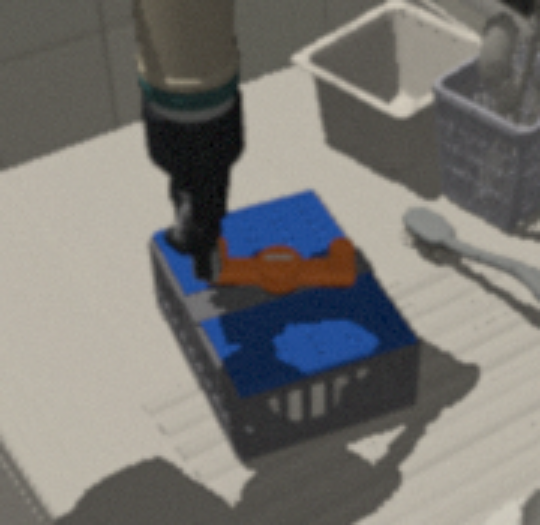

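Emit:
send_rows([
  [0,0.0084,-0.0037,0,0.15],
  [0,0.0084,-0.0037,0,0.15],
  [0,0.0084,-0.0037,0,0.15],
  [0,0.0084,-0.0037,0,0.15],
  [0,0.0084,-0.0037,0,0.15],
  [0,0.0084,-0.0037,0,0.15],
  [0,0,0,0,0],
])

```text
clock: 13.3
position: [0.5311, 0.2527, 0.1162]
ee_rot: [-0.001, 0.999, -0.052, -0.001]
contact_force: [-2.1, 0.9, -0.3]
width: -0.0001
```

Emit:
send_rows([
  [0,0.004,-0.002,0,0.07],
  [0,0.002,0,0,0],
  [0,0,0,0,0],
])

```text
clock: 13.68
position: [0.5373, 0.2533, 0.1162]
ee_rot: [-0.0, 0.996, -0.087, -0.0]
contact_force: [-3.2, 3.8, -0.3]
width: -0.0004
```

```bash
python3 -c "from h import *;st()
import cv2;cv2.imwrite('pics/s5.png',cv2.resize(manip.get_image('side')[60:235,170:350,::-1],None,fx=3,fy=3))
cv2.imwrite('pics/t5.png',cv2.resize(manip.get_image('top')[120:260,140:300,::-1],None,fx=4,fy=4))"
```

```text
t 13.68 cass [-0.0279  0.0537  0.1162] hdg-yaw 0.002 F [-3.2  3.8 -0.3] w -0.0004 q6 0.5
```

View pics/s5.png

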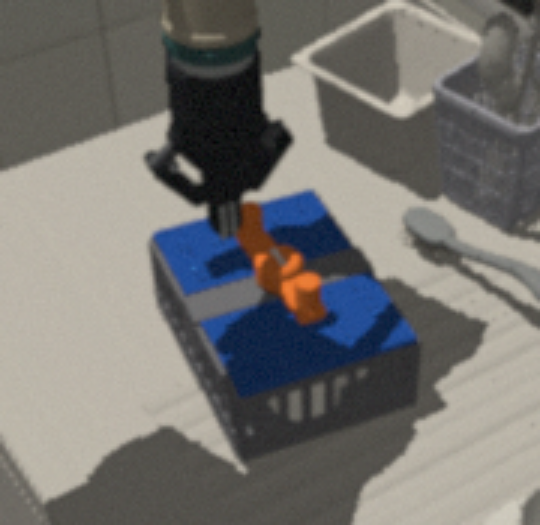

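View pics/t5.png

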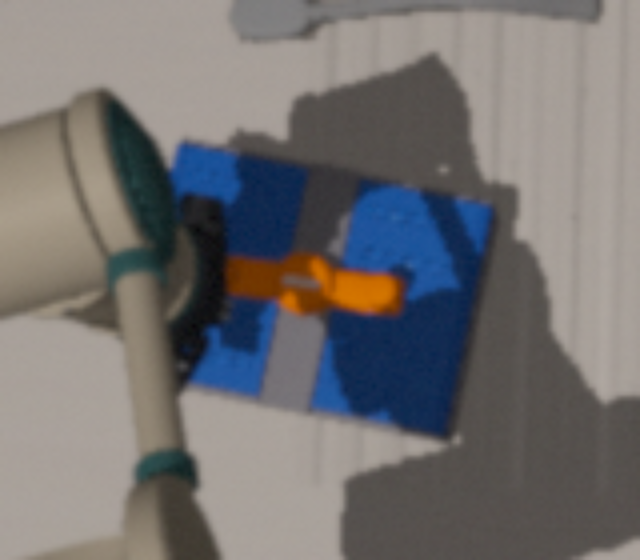

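The bar is about 0.2 rad short of the stop: in the top view it lies almost along the row direction, while the cassette's y axis is tilted 10°. I'll push on gently.

Emit:
send_rows([
  [0,0.004,0,0,0],
  [0,0.004,0,0,0],
  [0,0.002,0,0,0],
  [0,0,0,0,0],
])

```text
clock: 14.28
position: [0.5433, 0.2526, 0.1159]
ee_rot: [-0.001, 0.996, -0.088, -0.005]
contact_force: [-11.7, 6.2, 4.5]
width: -0.0001
```

```bash
python3 -c "from h import *;st()"
```

```text
t 14.28 cass [-0.0219  0.0541  0.1159] hdg-yaw 0.0 F [-11.7   6.2   4.5] w -0.0001 q6 0.49
```

Emit:
send_rows([
  [0,0.002,0,0,0],
  [0,0.001,0,0,0],
  [0,0,0,0,0],
])

```text
clock: 14.65
position: [0.5441, 0.2526, 0.1158]
ee_rot: [-0.001, 0.996, -0.088, -0.007]
contact_force: [-15.3, 8.5, 6.9]
width: -0.0001
```

```bash
python3 -c "from h import *;st()"
```

```text
t 14.65 cass [-0.0211  0.0542  0.1158] hdg-yaw 0.0 F [-15.3   8.5   6.9] w -0.0001 q6 0.49
```

Emit:
send_rows([
  [0,0.002,0,0,0],
  [0,0,0,0,0],
  [0,-0.02,0,0,0],
  [0,-0.01,0,-0.03,0],
  [0,0,0,-0.05,0],
  [0,0,0,-0.05,0],
  [0,-0.05,0.0,0,0],
  [0,-0.05,0.0,0,0],
])

```text
clock: 15.65
position: [0.4259, 0.2727, 0.2474]
ee_rot: [-0.0, 0.996, -0.088, 0.003]
contact_force: [0.1, 1.0, -0.2]
width: -0.0003
```

Emit:
send_rows([
  [0,-0.05,-0.06,0,0],
  [0,-0.05,-0.06,0,0],
  [0,-0.04,-0.06,0,0],
  [0,0,0,0,0],
  [0,0,0,0,0],
])

```text
clock: 16.27
position: [0.3387, 0.4387, 0.2464]
ee_rot: [0.0, 0.996, -0.087, 0.001]
contact_force: [0.7, -0.3, -0.2]
width: 0.0002
```

```bash
python3 -c "from h import *;st()
import cv2
a=manip.get_image('side')[:,:,::-1];b=manip.get_image('top')[:,:,::-1]
cv2.imwrite('pics/s6f.png',a);cv2.imwrite('pics/t6f.png',b)
cv2.imwrite('pics/s6.png',cv2.resize(a[95:215,205:325],None,fx=5,fy=5,interpolation=2))
cv2.imwrite('pics/t6.png',cv2.resize(b[140:240,160:280],None,fx=6,fy=6,interpolation=2))"
```

```text
t 16.27 cass [-0.2559  0.2014  0.2464] hdg-yaw 0.001 F [ 0.7 -0.3 -0.2] w 0.0002 q6 0.97
```

View pics/s6.png

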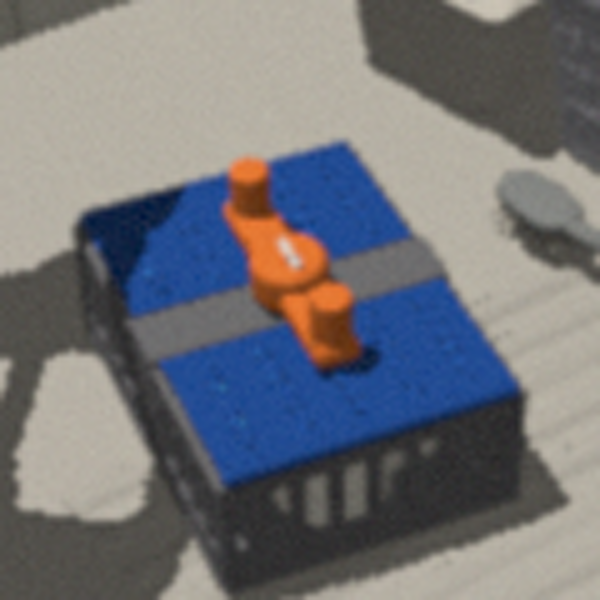

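View pics/t6.png

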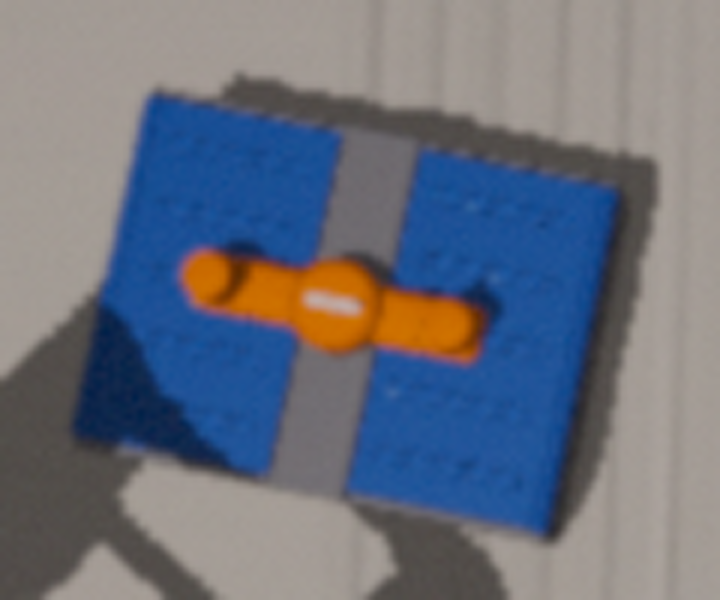

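View pics/t6f.png

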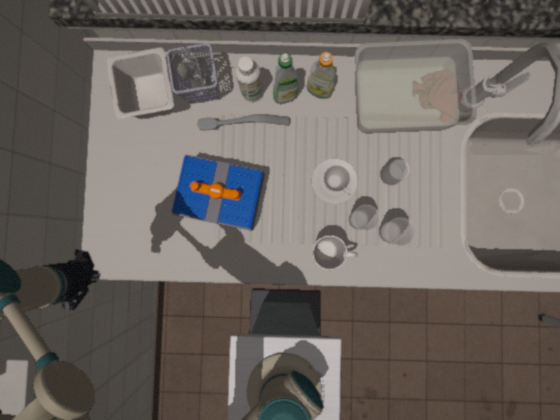

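The bar lies across both flaps: post tops at (211,275) and (450,325) in the top zoom, (249,168) and (331,297) in the side zoom. I'll quantify turn and press depth.

```bash
python3 - <<'E'
from h import *
zt=lambda u,v:((u+.5)/6-.5+160,(v+.5)/6-.5+140)
zs=lambda u,v:((u+.5)/5-.5+205,(v+.5)/5-.5+95)
P=lambda q,s:[-s*.054*np.cos(q[0]),s*.054*np.sin(q[0]),.149-q[1]]
obs=[('top',zt(210,275),1),('top',zt(450,325),-1),('side',zs(250,168),1),('side',zs(331,297),-1)]
f=lambda q:np.concatenate([proj(n,w(Q,P(q,s)))-uv for n,uv,s in obs]+[proj('top',w(Q,[0,0,.133-q[1]]))-zt(337,303),proj('side',w(Q,[0,0,.133-q[1]]))-zs(289,257)])
r=least_squares(f,[1.5,.01]);print(r.x,f(r.x).round(1))
E
```

```text
[1.57680456 0.01425671] [-0.7 -0.2 -0.3 -0.  -0.1  0.5 -0.1  0.1 -0.5  0.1  0.1 -0.2]
```

```bash
python3 -c "from h import *;print(manip.sign_off())"
```

```text
the job is handed in; nothing more can be done
None
```

The cassette is closed and locked, and the job was handed in at about 16 s of the 58 s allowed, with the arm clear of everything.

- **Flaps:** I folded the left flap first, then the right. Each was pressed onto its stop, with the fingertip at 0.091 m and about 17 N.
- **Clamp bar, press:** I pressed it down until the force rose sharply, with the hub top at 0.119 m as specified for fully down.
- **Clamp bar, turn:** I then pushed the near post round clockwise to its stop. The first sweep ended about 0.2 rad short, so I pushed on until the force rose to about 15 N with almost no further movement.

**Last checks:** after I backed the arm away, a fit to both camera images gave a turn of 1.577 rad (stop at 1.571) and a press of 14.3 mm (stop at 14), with residuals under 1 pixel. In the images both flaps lie flush and the bar lies across them, and in the top view the mug and glasses are where they started. No check failed.

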